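Roll the jig's knurled wheel until the jaw meets the gauge line

TASK

Set the sizing jig on the woodturner's bench: with a fingertip, roll its knurled wheel until the inner face of the sliding jaw stands over the dark gauge line that crosses the bed, then take the hand clear. Move the jaw only by the wheel, never by pushing the jaw itself; do not pick up anything, and leave the blank, tin, jar and screwdriver around it where they are.

Things in the scene. Friction and masses are not known exactly. Their poses are not given: they have to be found in the camera images.
- jig: fixed sizing jig: pale aluminium bed 90 (x) x 320 (y) x 25 mm; origin under its centre at bench height, z up. Jig +y is the way the jaw closes. A fixed grey jaw (60 x 30 mm, top 52 mm above the bench) has its inner face at y = +100 mm; the wheel's grey housing (50 x 84 mm, up to 64 mm above the bench) is centred at y = -100 mm
- wheel_top (a point): fixed point at the top of the knurled wheel, 82 mm above the bench, at jig x = 0, y = -100 mm: where a fingertip presses. The axle is rigid, so it does not give: a few newtons (3 to 10) of pressure from above are enough to roll the wheel by friction. The wheel's top stands 18 mm above its housing
- wheel: knurled steel wheel, 60 mm in diameter, 24 mm wide, upright, its level axis along the jig's x; origin on the axis, 52 mm above the bench; the frame turns with it. It turns stiffly (1.2 N at the rim) and stays where left. Rolling its top towards jig +y drives the jaw to +y by 8 mm per radian, 0.27 mm per mm of rim travel; rolling back opens the jaw
- jaw: sliding grey jaw, 50 (x) x 30 (y) mm, top 50 mm above the bench, between the wheel and the fixed jaw; origin at the middle of the lower edge of its inner face (the face towards the fixed jaw), axes as the jig's. At the start this face is at jig y = +10 mm; it can travel to about y = +80 mm. Not to be pushed directly
- mark: the gauge line: a flat dark steel strip across the full bed, 86 mm long (x) and 5 mm wide (y), flush on the bed's top, 25 mm above the bench; origin at its centre line, axes as the jig's. At the start it lies ahead of the jaw's inner face, 14 to 36 mm away
- blank: loose square wooden blank 30 x 180 x 30 mm lying on the bench, origin under its centre; to be left alone
- tin: loose round brass-coloured wax tin, 68 mm in diameter, 60 mm high, origin under its centre; to be left alone
- jar: loose glue jar, 60 mm in diameter, 90 mm high, origin under its centre; to be left alone
- chisel: loose screwdriver 190 mm long with a dark wooden handle, lying on the bench; to be left alone

How it is judged:
On the way, in this order (a step that is already met when the one before it is completed fails the run):
1. a fingertip rolls the wheel so that the jaw has begun to close (contact force between the fingers and wheel above 1 N and distance of jaw from where it was at the start of the episode above 0.002 m), for 0.1 s.
2. the jaw's inner face stands over the gauge line (y of jaw in the frame of mark between -0.0027 and 0.0027 m), for 0.2 s.
At the end, for the whole second after the job is handed in: The jaw's inner face is over the gauge line, within 2.7 mm of its centre line (the line is 5 mm wide), at rest, the hand is clear, and blank, tin, jar and screwdriver are within 20 mm of where they were (all of step 2 and linear speed of jaw below 0.005 m/s and distance of each of blank, tin, jar, chisel from where it was at the start of the episode below 0.02 m); the robot touches nothing.
It fails at once if the jaw is pushed directly by the fingers or arm (contact force between any of the fingers, the arm and jaw above 1 N).
It fails at once if a bystander is shifted by more than 20 mm, lifted by 15 mm or tipped (distance of any of blank, tin, jar, chisel from where it was at the start of the episode above 0.02 m or height (world z) of any of blank, tin, jar above 0.015 m or height (world z) of chisel above 0.035 m or angle between any of blank, tin, jar's own z axis and vertical above 0.3 rad).
It also fails if it takes over 58 s, if anything falls off the work surface, if the arm or the gripper's body presses on something with over 40 N, if the wrist force passes 120 N, or if a joint passes its speed limit or range.

ROBOT

A 6-joint arm with a two-finger parallel gripper is mounted at the origin on the work surface. World frame = base frame: x ahead of the robot, y to its left, z up, the work surface at z = 0. Lengths are in m, angles in rad, forces in N, time in s.
With the tool pointing down it reaches from about 0.375 to 0.9 m from the base axis. Payload 3.1 kg.
Tool frame: the origin (TCP) lies between the finger pads; the fingertips stand 22 mm ahead of it and the grasp point (between the pads) lies 3 mm ahead of it; z points along the fingers, y is the line along which they close (so a half turn about z gives the same grasp; the last joint's range is limited). The gripper opens to 87 mm and grips with 3 to 60 N. Pads are 19 mm wide; open, the fingers measure 117 mm over their backs; the gripper's body (75 mm by 190 mm) begins 51 mm behind the grasp point.
Start: joints at [-1.337, 0.527, 1.433, -0, 1.181, -0.178], TCP at [0.25, -0.573, 0.223] pointing down, gripper open.
Joint ranges: [-3.08, 3.08], [-0.75, 2.2], [0.22, 2.44], [-1.43, 4.57], [0, 2.65], [-2.85, 2.85]. Speed limits (rad/s): [2.79, 2.79, 3.14, 3.14, 3.14, 3.14].

INTERFACE

Orientations are given as a unit quaternion [x, y, z, w].
In Python, from rig import get_obs, camera, get_calibration, hand_in, cut_out gives the robot as it stands.
- The arm moves only by the shell command python3 -m inch 'ROWS' [OPENING] [FORCE]. ROWS is JSON, one flat list of numbers, 6 for each row, row after row: the shift along the tool's x, y, z scaled (see below), then the turn, a rotation vector about the tool's x, y, z scaled (see below). A call has 1 to 20 rows; each row is the pose to reach, as a shift and turn from the pose commanded when the call began, along the tool's axes at that moment; what a row does not reach only later rows make up. The controller multiplies each number of a shift by 0.08 m and each number of a turn by 90 degrees. A row lasts 1/12 s, in which the tool goes at most 41.7 mm and 7.16 degrees, less where a joint would pass 70% of its speed; a pose out of reach is approached as far as the arm can. A call with a number of a shift or a turn outside -1 to 1 is refused whole. A call with a gripper value outside its range is refused whole. OPENING is the finger opening in mm, from 0 to 87, set as the call begins (- or left out, the last holds). The fingers move at their own pace and stop on an object; FORCE is the grip in N (left out, the last holds). Time passes only in rows, so rows that repeat a pose let the fingers close. It gives the time, the measured TCP pose, the force, the opening and the grip force at its end, in the units of the state.
- get_obs(): the state, without advancing time (a new reading comes with each control period).
- camera(name): name is "scene" or "top"; returns the picture (400x640x3 uint8, red, green, blue); there is no depth.
- get_calibration(name): a dict with "vertical_fov" (degrees; the focal length in pixels is half the picture's height over the tangent of half this angle, whatever the lens; pixels are square), "cx", "cy" (the principal point, pixels), "D" ([k1, k2, p1, p2, k3] as OpenCV has them; the pictures are not rectified), "T" (4x4, takes a point from camera to world coordinates). Camera axes: x right, y down, z forward; pixel columns grow to the right and rows downward; lengths in m; the calibration is good to about 2 mm. A picture is of the moment at which its call begins. get_calibration takes no time and is no camera call.
- hand_in(): hands the job in; it is judged then, once.
Trained networks look in the newest picture that a camera, given by its name, has taken for a name from the list of things; names that differ only in an ending like _2 or _b are one class to them, and where a whole thing is asked for, a point or a joint stands for the part that bears it (a point fixed in the world has none). Each returns a list of dicts, best first, with "conf" (0 to 1); they miss things now and then, are a little off and sometimes report something else, mostly with a low value. They report only what shows in the picture. A call takes as long as a camera call.
- cut_out(camera, thing): "region" (400x640 bool, what is visible of it) and "bbox" ([left, top, right, bottom] in pixels, round what is visible of it).
The state is a dict: "time": time; "q": joint angles; "joint_velocities": joint speeds; "joint_torque": joint torques, N m; "position": TCP position; "tool_rot": TCP orientation; "ft_force": force on the tool from outside, world axes, zero at the start; "moment": the same for the moment, N m; "grip_width": finger opening in m; "grip_force": force on a finger pad.
Only numpy, scipy, OpenCV 4.12 (cv2) and the standard library are available. Lean on these libraries where they do the work, as an engineer would, in place of code of your own. Each camera call takes 0.05 s, during which the arm holds its last target. There are 200 camera calls.

## Working session

There is one attempt and no reset: what is moved stays moved. The work goes in short steps, Python scripts to look and compute and a shell command to move; the robot and the scene stay as the last step left them, time stands still between calls to the robot, and variables do not carry over. Pictures are saved under pics/ and viewed, at most 10 in all, crops included, and the job is handed in when it is done.

```bash
mkdir -p pics
cat > h.py <<'E'
import numpy as np, cv2
from rig import *
def cal(n):
    c=get_calibration(n); f=200/np.tan(np.radians(c["vertical_fov"])/2)
    return np.array([[f,0,c["cx"]],[0,f,c["cy"]],[0,0,1]]),np.array(c["D"],float),np.array(c["T"])
def ray(n,uv):
    K,D,T=cal(n); p=cv2.undistortPoints(np.array(uv,float).reshape(-1,1,2),K,D)[:,0]
    return T[:3,3],np.c_[p,np.ones(len(p))]@T[:3,:3].T
def onz(n,uv,z):
    o,d=ray(n,uv); return o+d*((z-o[2])/d[:,2])[:,None]
def proj(n,P):
    K,D,T=cal(n); Ti=np.linalg.inv(T)
    return cv2.projectPoints(np.array(P,float).reshape(-1,1,3),cv2.Rodrigues(Ti[:3,:3])[0],Ti[:3,3],K,D)[0][:,0]
E
python3 - <<'E'
from h import *
for n in("top","scene"):
    cv2.imwrite(f"pics/{n}1.png",camera(n)[:,:,::-1])
    for t in("jig","wheel","jaw","mark","blank","tin","jar","chisel"):
        r=cut_out(n,t)
        for x in r[:2]:
            m=x["region"]; c=np.argwhere(m).mean(0)[::-1]
            print(n,t,round(x["conf"],2),np.round(x["bbox"]),c.round(1),onz(n,[c],.03)[0].round(3))
print(get_obs())
E
```

```text
top jig 0.73 [228. 175. 393. 261.] [309.8 218.7] [0.57  0.094 0.03 ]
top wheel 0.56 [341. 224. 376. 240.] [359.1 230.2] [ 0.547 -0.003  0.03 ]
top jaw 0.69 [300. 206. 340. 232.] [314.3 219.2] [0.569 0.086 0.03 ]
top jaw 0.5 [228. 175. 394. 263.] [309.6 218.9] [0.569 0.095 0.03 ]
top blank 0.97 [251. 125. 337. 173.] [292.9 149.3] [0.71  0.129 0.03 ]
top blank 0.65 [286. 193. 294. 231.] [291.1 210.1] [0.587 0.132 0.03 ]
top tin 0.9 [292. 265. 329. 306.] [310.3 284.2] [0.442 0.093 0.03 ]
top tin 0.51 [226. 175. 393. 262.] [309.5 218.9] [0.569 0.095 0.03 ]
top jar 0.56 [355. 153. 389. 191.] [373.5 171.4] [ 0.665 -0.033  0.03 ]
top chisel 0.78 [197. 199. 224. 292.] [211.5 232.6] [0.542 0.289 0.03 ]
scene jig 0.68 [243. 156. 380. 237.] [310.9 195. ] [0.577 0.083 0.03 ]
scene wheel 0.76 [261. 191. 288. 208.] [272.5 197.4] [0.525 0.01  0.03 ]
scene jaw 0.88 [294. 174. 319. 200.] [309.7 190. ] [0.564 0.09  0.03 ]
scene mark 0.62 [317. 174. 335. 201.] [329.  187.1] [0.587 0.13  0.03 ]
scene blank 0.75 [328. 208. 403. 245.] [363.6 226.4] [0.717 0.123 0.03 ]
scene tin 0.83 [267. 141. 294. 173.] 
[... 211 characters left out ...]
33752069e+00,  5.27480912e-01,  1.43270350e+00, -2.57602533e-05,
        1.18139106e+00, -1.78516961e-01]), 'joint_velocities': array([-7.08147016e-04, -3.04818933e-04,  9.94042572e-05, -5.72318176e-04,
        1.73529156e-03,  6.10737513e-04]), 'joint_torque': array([ 9.39376832e-05, -4.39998150e+01, -1.76988119e+01,  6.33282610e-02,
        5.02774527e-02, -1.83263342e-05]), 'position': array([ 0.25016324, -0.5727264 ,  0.22325902]), 'tool_rot': array([ 9.78877134e-01,  2.04449397e-01, -1.16762557e-05,  8.91361661e-06]), 'ft_force': array([-0.58050608,  0.13430589, -0.13486674]), 'moment': array([ 0.00497327, -0.00181482,  0.00333029]), 'grip_force': 0.0, 'grip_width': 0.08708484060473427}
```

View pics/top1.png

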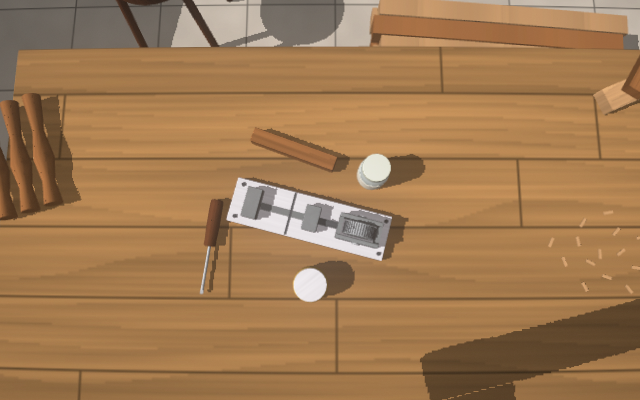

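View pics/scene1.png

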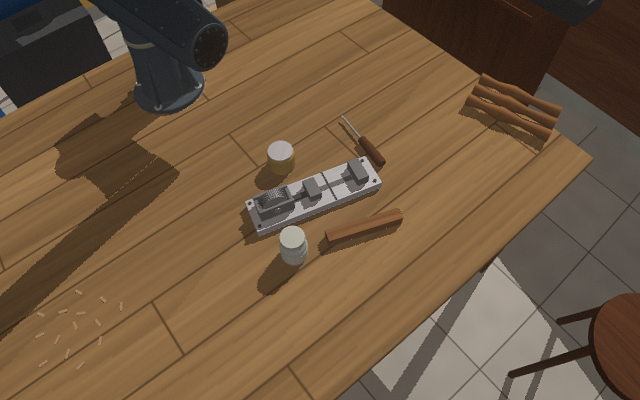

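The top view shows the jig bed with corners near (240,178), (228,220), (382,260) and (392,218). The wheel is at (359,230), the jaw at (314,219) and the line at (291,212). The scene view agrees: wheel (272,197), jaw (310,188), line (329,187). Next I'll fit the jig pose and the line.

```bash
cat > fit.py <<'E'
from h import *
from scipy.optimize import minimize
def J(p,P): 
    P=np.array(P,float); c,s=np.cos(p[2]),np.sin(p[2])
    return np.c_[P[:,0]*c-P[:,1]*s+p[0],P[:,0]*s+P[:,1]*c+p[1],P[:,2]]
def sample(g,n,P): 
    q=proj(n,P).astype(np.float32); return cv2.remap(g,q[:,:1],q[:,1:],cv2.INTER_LINEAR)[:,0]
def edge(p,gs):
    t=np.linspace(-.155,.155,60); u=np.linspace(-.04,.04,20); e=0
    for n,g in gs.items():
        for s in(1,-1):   # the step across each bed border: inside bright, outside dark
            for d,w in((-.003,1),(.003,-1)):
                e-=w*sample(g,n,J(p,np.c_[0*t+s*(.045+d),t,0*t+.025])).mean()
                e-=w*sample(g,n,J(p,np.c_[u,0*u+s*(.16+d),0*u+.025])).mean()
    return e
E
python3 - <<'E'
from fit import *
for tag in(["top"],["scene"],["top","scene"]):
    gs={n:cv2.imread(f"pics/{n}1.png")[:,:,0].astype(np.float32) for n in tag} # blue: wood is dark
    best=min((minimize(edge,[.569+a,.094+b,yaw],args=(gs,),method="Nelder-Mead",options=dict(initial_simplex=np.array([.569+a,.094+b,yaw])+np.array([[0,0,0],[.006,0,0],[0,.006,0],[0,0,.04]]))) for a in(-.006,.006) for b in(-.006,.006) for yaw in(-.2,-.3)),key=lambda r:r.fun)
    p=best.x; print(tag,p.round(4),round(best.fun,1),"wheel_top",J(p,[[0,-.1,.082]]).round(4))
    for n,g in gs.items():
        y=np.arange(.016,.066,.001)
        prof=np.mean([sample(g,n,J(p,np.c_[0*y+x,y,0*y+.025])) for x in np.r_[-.038:-.015:8j,.015:.038:8j]],0)
        w=np.clip(np.median(prof)-15-prof,0,None); k=np.argmax(w*(y>.022)); s=slice(max(k-6,0),k+7)
        print(n,"mark y",(y[s]*w[s]).sum()/w[s].sum(),prof.round().astype(int))
E
```

```text
Traceback (most recent call last):
  File "fit.py", line 14, in edge
    e-=w*sample(g,n,J(p,np.c_[u,0*u+s*(.16+d),0*u+.025])).mean()
         ~~~~~~^^^^^^^^^^^^^^^^^^^^^^^^^^^^^^^^^^^^^^^^^^
  File "fit.py", line 7, in sample
    q=proj(n,P).astype(np.float32); return cv2.remap(g,q[:,:1],q[:,1:],cv2.INTER_LINEAR)[:,0]
      ~~~~^^^^^
  File "h.py", line 12, in proj
    K,D,T=cal(n); Ti=np.linalg.inv(T)
          ~~~^^^
  File "h.py", line 4, in cal
    c=get_calibration(n); f=200/np.tan(np.radians(c["vertical_fov"])/2)
ValueError: time passes only in moves, steps and waits
```

```bash
sed -i 's/^def cal/import functools\n@functools.lru_cache\ndef cal/' h.py
cat > run1.py <<'E'
from fit import *
for tag in(["top"],["scene"],["top","scene"]):
    gs={n:cv2.imread(f"pics/{n}1.png")[:,:,0].astype(np.float32) for n in tag}
    best=min((minimize(edge,[.569+a,.094+b,yaw],args=(gs,),method="Nelder-Mead",options=dict(initial_simplex=np.array([.569+a,.094+b,yaw])+np.array([[0,0,0],[.006,0,0],[0,.006,0],[0,0,.04]]))) for a in(-.006,.006) for b in(-.006,.006) for yaw in(-.2,-.3)),key=lambda r:r.fun)
    p=best.x; print(tag,p.round(4),round(best.fun,1),"wheel_top",J(p,[[0,-.1,.082]]).round(4))
    for n,g in gs.items():
        y=np.arange(.016,.066,.001)
        prof=np.mean([sample(g,n,J(p,np.c_[0*y+x,y,0*y+.025])) for x in np.r_[-.038:-.015:8j,.015:.038:8j]],0)
        w=np.clip(np.median(prof)-15-prof,0,None); k=np.argmax(w*(y>.022)); s=slice(max(k-6,0),k+7)
        print(n,"mark y",(y[s]*w[s]).sum()/w[s].sum(),prof.round().astype(int))
E
python3 run1.py
```

```text
['top'] [ 0.5717  0.0974 -0.2523] -552.0 wheel_top [[5.467e-01 5.000e-04 8.200e-02]]
top mark y 0.03788936359007578 [229 229 229 229 229 229 229 229 229 229 229 229 229 229 229 229 229 227
 215 184 148 121 106 119 156 197 220 227 229 230 230 230 230 230 230 230
 230 230 230 230 230 230 230 231 231 231 231 231 231 231]
['scene'] [ 0.5707  0.0965 -0.2553] -338.9 wheel_top [[ 5.454e-01 -2.000e-04  8.200e-02]]
scene mark y 0.03874743393334862 [157 165 169 170 171 171 171 171 171 171 171 171 171 171 172 172 173 174
 170 155 132 105  85  78  92 119 147 165 173 174 174 173 173 173 173 173
 173 173 174 174 174 174 174 174 174 174 174 174 174 175]
['top', 'scene'] [ 0.5713  0.0969 -0.2534] -879.0 wheel_top [[5.462e-01 1.000e-04 8.200e-02]]
top mark y 0.03838866555045219 [229 229 229 229 229 229 229 229 229 229 229 229 229 229 229 229 229 229
 224 202 167 134 111 109 134 177 210 224 229 230 230 230 230 230 230 230
 230 230 230 230 230 230 230 231 231 231 231 231 231 231]
scene mark y 0.038161134088099256 [161 168 170 171 171 171 171 171 171 171 171 171 171 172 172 173 174 172
 162 143 117  93  78  83 105 136 158 170 174 174 174 173 173 173 173 173
 173 173 174 174 174 174 174 174 174 174 174 174 175 175]
```

Averaging the two views, the line is at jig y ≈ +38.3 mm. The jaw therefore needs to move about 28.3 mm, which is about 106 mm of rim travel. I'll close the fingers, turn the tool so y is −jig y, and go above the wheel.

```bash
python3 -m inch '[1,-0.8,0,0,0,0.423, 1,-0.8,0,0,0,0.423, 1,-0.8,0,0,0,0.423, 1,-0.8,0,0,0,0.423, 1,-0.8,0,0,0,0.423, 1,-0.8,0,0,0,0.423]' 0 20
python3 -m inch '[0.25,-1,0,0,0,0, 0.25,-1,0,0,0,0]'
python3 -m inch '[0.25,-1,0,0,0,0, 0.25,-1,0,0,0,0]'
python3 -m inch '[0.25,-1,0,0,0,0, 0.25,-1,0,0,0,0]'
python3 -m inch '[0.25,-1,0,0,0,0, 0.25,-1,0,0,0,0]'
python3 -m inch '[0.25,-1,0,0,0,0, 0.25,-1,0,0,0,0]'
python3 -m inch '[0.2,-0.9,0,0,0,0, 0.2,-0.9,0,0,0,0, 0.2,-0.9,0,0,0,0]'
cat > st.py <<'E'
from fit import *
p=[.5713,.0969,-.2534]; o=get_obs(); d=o["position"]-J(p,[[0,-.1,.104]])[0]
c,s=np.cos(p[2]),np.sin(p[2])
print("t",o["time"],"tcp-rel-wheel in jig xyz mm",(1000*np.array([d[0]*c+d[1]*s,-d[0]*s+d[1]*c,d[2]])).round(1),"yaw x",o["tool_rot"].round(4),"F",o["ft_force"].round(1),"w",o["grip_width"])
E
python3 st.py
```

```text
time: 1.4
position: [0.2984, -0.4816, 0.2236]
tool_rot: [0.992, -0.128, 0.0, 0.0]
ft_force: [0.1, 0.4, 1.2]
grip_width: 0.0546
grip_force: 0.0
time: 1.57
position: [0.3372, -0.4107, 0.2233]
tool_rot: [0.992, -0.128, 0.001, 0.001]
ft_force: [1.1, 0.5, 0.6]
grip_width: 0.0418
grip_force: 0.0
time: 1.73
position: [0.377, -0.3357, 0.2233]
tool_rot: [0.992, -0.127, 0.0, -0.0]
ft_force: [-0.2, 0.1, -0.1]
grip_width: 0.0283
grip_force: 0.0
time: 1.9
position: [0.4166, -0.2629, 0.2235]
tool_rot: [0.992, -0.126, 0.0, 0.0]
ft_force: [0.1, -0.4, -0.1]
grip_width: 0.0154
grip_force: 0.0
time: 2.07
position: [0.4561, -0.1904, 0.2236]
tool_rot: [0.992, -0.126, 0.0, 0.0]
ft_force: [-0.2, -0.4, -0.3]
grip_width: 0.0036
grip_force: 0.0
time: 2.23
position: [0.4955, -0.1178, 0.2236]
tool_rot: [0.992, -0.126, 0.0, 0.0]
ft_force: [0.8, -0.6, 0.6]
grip_width: 0.0006
grip_force: 0.0
time: 2.48
position: [0.5304, -0.049, 0.2236]
tool_rot: [0.992, -0.123, 0.001, -0.001]
ft_force: [0.2, -0.6, -0.0]
grip_width: 0.0005
grip_force: 0.0
t 2.4833 tcp-rel-wheel in jig xyz mm [ -3.  -51.5 119.6] yaw x [ 0.9924 -0.123   0.0011 -0.0011] F [ 0.2 -0.6 -0. ] w 0.0005195003028542395
```

```bash
python3 -m inch '[0.04,-0.5,0.9,0,0,0, 0.04,-0.5,0.9,0,0,0, 0.04,-0.5,0.9,0,0,0]'
python3 -m inch '[0,0,0.45,0,0,0, 0,0,0.45,0,0,0, 0,0,0.45,0,0,0]'
python3 st.py
```

```text
time: 2.73
position: [0.5372, -0.013, 0.1454]
tool_rot: [0.992, -0.125, -0.006, -0.001]
ft_force: [-1.7, 0.7, -0.6]
grip_width: 0.0005
grip_force: 0.0
time: 2.98
position: [0.54, -0.0167, 0.1148]
tool_rot: [0.992, -0.126, -0.002, -0.0]
ft_force: [1.5, -0.7, -0.5]
grip_width: 0.0006
grip_force: 0.0
t 2.9833 tcp-rel-wheel in jig xyz mm [ -1.8 -17.8  10.8] yaw x [ 9.920e-01 -1.263e-01 -2.000e-03 -1.000e-04] F [ 1.5 -0.7 -0.5] w 0.0006297412085518979
```

```bash
python3 -m inch '[0.01,0,0.08,0,0,0, 0.01,0,0.08,0,0,0, 0.01,0,0.08,0,0,0]'; python3 st.py
python3 -m inch '[0,0,0.02,0,0,0, 0,0,0.025,0,0,0, 0,0,0.03,0,0,0]'; python3 st.py
```

```text
time: 3.23
position: [0.5429, -0.017, 0.1105]
tool_rot: [0.992, -0.126, 0.001, 0.0]
ft_force: [0.1, 0.6, 0.6]
grip_width: 0.0007
grip_force: 0.0
t 3.2333 tcp-rel-wheel in jig xyz mm [  1.1 -17.4   6.5] yaw x [ 9.920e-01 -1.263e-01  1.400e-03  2.000e-04] F [0.1 0.6 0.6] w 0.000676373321045709
time: 3.48
position: [0.5423, -0.0165, 0.1071]
tool_rot: [0.992, -0.126, 0.001, 0.0]
ft_force: [-0.2, 0.6, 0.1]
grip_width: 0.0006
grip_force: 0.0
t 3.4833 tcp-rel-wheel in jig xyz mm [  0.3 -17.    3.1] yaw x [ 9.92e-01 -1.26e-01  5.00e-04  1.00e-04] F [-0.2  0.6  0.1] w 0.0006337766478921773
```

```bash
python3 -m inch '[0,-0.06,0,0,0,0, 0,-0.06,0.01,0,0,0, 0,-0.06,0.02,0,0,0]'; python3 st.py
python3 -m inch '[0,0,0.01,0,0,0, 0,0,0.01,0,0,0]'; python3 st.py
python3 -m inch '[0,0,0.01,0,0,0, 0,0,0.01,0,0,0]'; python3 st.py
```

```text
time: 3.73
position: [0.5433, -0.0113, 0.1049]
tool_rot: [0.992, -0.126, 0.0, -0.0]
ft_force: [-0.1, -0.3, -1.3]
grip_width: 0.0006
grip_force: 0.0
t 3.7333 tcp-rel-wheel in jig xyz mm [  0.1 -11.7   0.9] yaw x [ 9.921e-01 -1.257e-01  1.000e-04 -0.000e+00] F [-0.1 -0.3 -1.3] w 0.0006230795328862488
time: 3.9
position: [0.5431, -0.0115, 0.1038]
tool_rot: [0.992, -0.126, -0.0, -0.0]
ft_force: [-0.5, 0.5, -0.6]
grip_width: 0.0005
grip_force: 0.0
t 3.9 tcp-rel-wheel in jig xyz mm [ -0.1 -12.   -0.2] yaw x [ 9.920e-01 -1.259e-01 -3.000e-04 -0.000e+00] F [-0.5  0.5 -0.6] w 0.00047833253643125693
time: 4.07
position: [0.5431, -0.0117, 0.103]
tool_rot: [0.992, -0.126, -0.0, -0.0]
ft_force: [-0.4, -0.5, 0.1]
grip_width: 0.0003
grip_force: 0.0
t 4.0667 tcp-rel-wheel in jig xyz mm [ -0.1 -12.2  -1. ] yaw x [ 9.92e-01 -1.26e-01 -2.00e-04 -0.00e+00] F [-0.4 -0.5  0.1] w 0.00025583355506682466
```

```bash
for i in 1; do python3 -m inch '[0,0,0.01,0,0,0, 0,0,0.01,0,0,0]' | grep -E "pos|ft"; done
python3 -m inch '[0,0,0.01,0,0,0, 0,0,0.01,0,0,0]' | grep -E "pos|ft"
python3 st.py
```

```text
position: [0.5432, -0.0117, 0.1023]
ft_force: [0.1, -0.3, 0.1]
position: [0.5432, -0.0117, 0.1015]
ft_force: [0.7, 0.7, -0.3]
t 4.4 tcp-rel-wheel in jig xyz mm [ -0.  -12.2  -2.5] yaw x [ 9.92e-01 -1.26e-01 -1.00e-04 -0.00e+00] F [ 0.7  0.7 -0.3] w 0.00014365387281225253
```

```bash
python3 -m inch '[0,0,-0.04,0,0,0, 0,-0.1,-0.04,0,0,0, 0,-0.1,-0.02,0,0,0, 0,-0.1,-0.02,0,0,0]' | grep -E "pos|ft"
python3 -m inch '[0,0,0.01,0,0,0, 0,0,0.01,0,0,0]' | grep -E "pos|ft"
python3 -m inch '[0,0,0.01,0,0,0, 0,0,0.01,0,0,0]' | grep -E "pos|ft"
python3 st.py
```

```text
position: [0.5453, -0.0033, 0.1032]
ft_force: [-1.1, 0.7, -1.1]
position: [0.5451, -0.0038, 0.1023]
ft_force: [0.3, 0.2, 0.2]
position: [0.5451, -0.004, 0.1015]
ft_force: [-1.1, -0.3, 0.1]
t 5.0667 tcp-rel-wheel in jig xyz mm [-0.  -4.2 -2.5] yaw x [ 9.92e-01 -1.26e-01 -2.00e-04 -0.00e+00] F [-1.1 -0.3  0.1] w 0.00039240243435369985
```

Run:
```python
from h import *
a=cv2.resize(camera("scene")[150:230,220:340,::-1],None,fx=5,fy=5,interpolation=cv2.INTER_CUBIC); cv2.imwrite("pics/s2.png",a)
print(proj("scene",[get_obs()["position"]-[0,0,.022]]))
```

```text
[[270.37064993 195.07528544]]
```

View pics/s2.png

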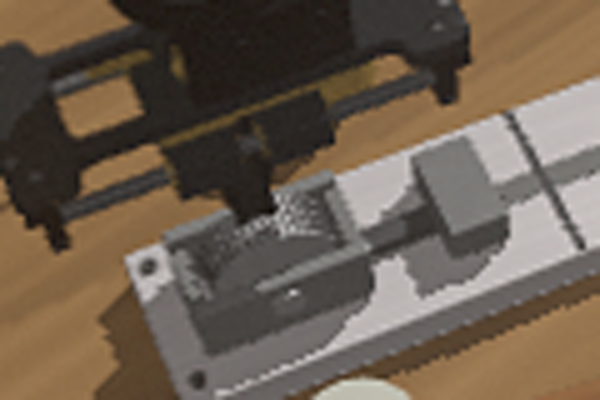

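The crop shows the closed fingertips at about picture pixel (272,193), just above or behind the wheel's crown, with the jaw and line unmoved. I'll keep lowering.

```bash
python3 -m inch '[0,-0.05,0.005,0,0,0, 0,-0.05,0.01,0,0,0]' | grep -E "pos|ft"
python3 -m inch '[0,0,0.01,0,0,0, 0,0,0.01,0,0,0]' | grep -E "pos|ft"
python3 -m inch '[0,0,0.01,0,0,0, 0,0,0.01,0,0,0]' | grep -E "pos|ft"
python3 st.py
```

```text
position: [0.5464, 0.0004, 0.1008]
ft_force: [0.0, -0.3, -0.2]
position: [0.5462, 0.0001, 0.0999]
ft_force: [0.2, -0.6, 0.1]
position: [0.5462, -0.0, 0.0991]
ft_force: [-0.0, 0.7, -0.3]
t 5.6167 tcp-rel-wheel in jig xyz mm [-0.  -0.1 -4.9] yaw x [ 9.92e-01 -1.26e-01 -1.00e-04 -0.00e+00] F [-0.   0.7 -0.3] w 0.0005424489576242772
```

```bash
python3 -m inch '[0,0,0.01,0,0,0, 0,0,0.01,0,0,0]' | grep -E "pos|ft"
python3 -m inch '[0,0,0.01,0,0,0, 0,0,0.01,0,0,0]' | grep -E "pos|ft"
python3 -m inch '[0,0,0.01,0,0,0, 0,0,0.01,0,0,0]' | grep -E "pos|ft"
python3 -m inch '[0,0,0.01,0,0,0, 0,0,0.01,0,0,0]' | grep -E "pos|ft"
python3 - <<'E'
from h import *
for n,(x,y,s) in dict(scene=(220,150,5),top=(300,180,5)).items():
    cv2.imwrite(f"pics/{n}3.png",cv2.resize(camera(n)[y:y+80,x:x+120,::-1],None,fx=5,fy=5,interpolation=cv2.INTER_CUBIC))
E
```

```text
position: [0.5462, -0.0001, 0.0983]
ft_force: [-0.2, -0.4, 0.9]
position: [0.5462, -0.0, 0.0975]
ft_force: [0.4, -0.5, -0.2]
position: [0.5462, -0.0, 0.0967]
ft_force: [0.9, 0.2, -0.2]
position: [0.5462, -0.0, 0.0959]
ft_force: [0.2, -0.2, 0.2]
```

View pics/scene3.png

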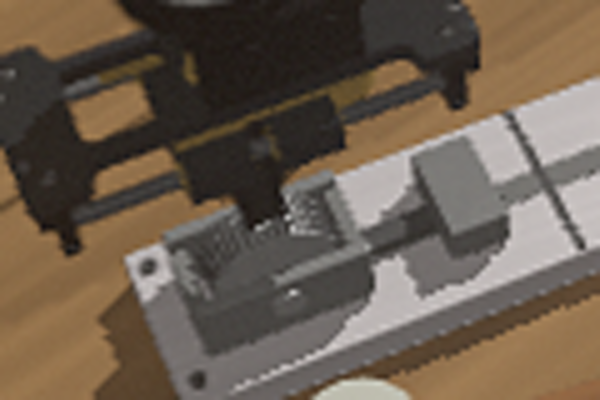

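The fingertip is at crop (265,225), in front of the knurled band, with no force yet. I'll overlay the wheel model on the first pictures.

Run:
```python
from fit import *
p=[.5713,.0969,-.2534]
print(proj("scene",[get_obs()["position"]-[0,0,.022]]))
out=[]
for n,(x,y) in dict(scene=(235,165),top=(325,195)).items():
    a=cv2.resize(cv2.imread(f"pics/{n}1.png")[y:y+50,x:x+75],None,fx=8,fy=8,interpolation=cv2.INTER_CUBIC)[:,:,:].copy()
    th=np.radians(np.arange(20,161,5))
    hx,hy=.025,.042
    H=J(p,[[-hx,-.1-hy,.064],[hx,-.1-hy,.064],[hx,-.1+hy,.064],[-hx,-.1+hy,.064]])
    for P,c in[(J(p,np.c_[0*th+s,-.1+.03*np.cos(th),.052+.03*np.sin(th)]),(0,0,255)) for s in(-.012,.012)]+[(H,(0,255,0)),(J(p,[[-.012,-.1,.082],[.012,-.1,.082]]),(255,0,0))]:
        cv2.polylines(a,[((proj(n,P)-[x,y]+.5)*8).round().astype(np.int32)],c is not None and len(P)==4,c,1)
    out.append(a)
cv2.imwrite("pics/ov.png",np.hstack(out)[:, :1200][:, :] if 0 else cv2.resize(np.vstack(out),(600,800))[:800] if 0 else np.hstack([cv2.resize(o,(400,267)) for o in out]))
```

```text
[[272.36219327 195.73135257]]
```

View pics/ov.png

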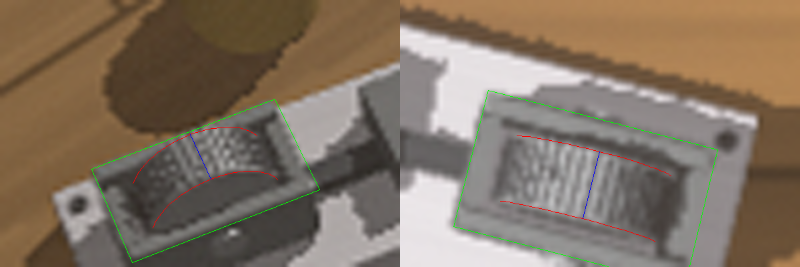

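The scene overlay fits the wheel well, and in the top view it sits about 3 px to the side. The tip is over the crown, but height along that line of sight is poorly seen. I'll continue down gently.

```bash
python3 -m inch '[0,0,0.01,0,0,0, 0,0,0.01,0,0,0]' | grep -E "pos|ft"
python3 -m inch '[0,0,0.01,0,0,0, 0,0,0.01,0,0,0]' | grep -E "pos|ft"
python3 -m inch '[0,0,0.01,0,0,0, 0,0,0.01,0,0,0]' | grep -E "pos|ft"
python3 -m inch '[0,0,0.01,0,0,0, 0,0,0.01,0,0,0]' | grep -E "pos|ft"
```

```text
position: [0.5462, -0.0, 0.0952]
ft_force: [0.6, 0.6, 0.6]
position: [0.5462, -0.0, 0.0943]
ft_force: [-0.2, -0.7, 0.2]
position: [0.5462, -0.0, 0.0936]
ft_force: [-0.1, 0.6, -0.2]
position: [0.5462, -0.0, 0.0927]
ft_force: [0.5, -0.6, 0.0]
```

```bash
python3 -m inch '[0,0,0.01,0,0,0, 0,0,0.01,0,0,0]' | grep -E "pos|ft"
python3 -m inch '[0,0,0.01,0,0,0, 0,0,0.01,0,0,0]' | grep -E "pos|ft"
python3 -m inch '[0,0,0.01,0,0,0, 0,0,0.01,0,0,0]' | grep -E "pos|ft"
python3 - <<'E'
from h import *
print(proj("scene",[get_obs()["position"]-[0,0,.022]]))
cv2.imwrite("pics/s4.png",cv2.resize(camera("scene")[165:215,235:310,::-1],None,fx=8,fy=8,interpolation=cv2.INTER_CUBIC))
E
```

```text
position: [0.5462, -0.0, 0.0919]
ft_force: [-0.3, 0.2, 0.2]
position: [0.5462, -0.0, 0.0911]
ft_force: [0.1, 0.5, -0.0]
position: [0.5462, -0.0, 0.0903]
ft_force: [-0.7, 0.6, -0.2]
[[272.63294367 197.04415796]]
```

View pics/s4.png

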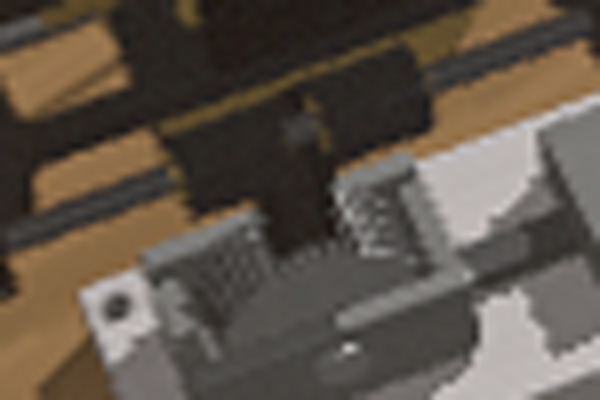

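The tip is now at crop (300,250), cut off by the near rim of the wheel, yet there's no contact. I'll triangulate the wheel, jaw and bed heights instead of trusting the assumed ones.

Run:
```python
from fit import *
from scipy.optimize import least_squares
def tri(a,b):
    (o1,d1),(o2,d2)=ray("top",[a]),ray("scene",[b]); d1=d1[0];d2=d2[0]
    s=np.linalg.lstsq(np.c_[d1,-d2],o2-o1,rcond=None)[0]; P,Q=o1+s[0]*d1,o2+s[1]*d2
    return ((P+Q)/2).round(4),np.linalg.norm(P-Q).round(4)
print("wheel",tri((359.1,230.2),(272.5,197.4)))
for n in("top","scene"):print(n,"cam",cal(n)[2][:3,3].round(3))
# fit bed with height free
gs={n:cv2.imread(f"pics/{n}1.png")[:,:,0].astype(np.float32) for n in("top","scene")}
for z in(-.015,-.005,.005,.015,.025,.035):
    def e(p,g):
        t=np.linspace(-.155,.155,60);u=np.linspace(-.04,.04,20);r=0
        for n in g:
            for s in(1,-1):
                for d,w in((-.003,1),(.003,-1)):
                    r-=w*sample(g[n],n,J(p,np.c_[0*t+s*(.045+d),t,0*t+z])).mean()+w*sample(g[n],n,J(p,np.c_[u,0*u+s*(.16+d),0*u+z])).mean()
        return r
    b=min((minimize(e,[.571+a,.097+c,-.253],args=(gs,),method="Nelder-Mead",options=dict(initial_simplex=np.array([.571+a,.097+c,-.253])+np.array([[0,0,0],[.006,0,0],[0,.006,0],[0,0,.03]]))) for a in(-.006,.004) for c in(-.006,.004)),key=lambda r:r.fun)
    print(z,b.x.round(4),round(b.fun,1))
```

```text
wheel (array([5.45e-01, 4.00e-04, 6.49e-02]), np.float64(0.0007))
top cam [0.502 0.077 0.862]
scene cam [ 1.01  -0.223  0.886]
-0.015 [ 0.5767  0.1055 -0.2547] -340.3
-0.005 [ 0.5758  0.1046 -0.2535] -407.8
0.005 [ 0.5743  0.1021 -0.2562] -528.4
0.015 [ 0.5728  0.0977 -0.253 ] -653.9
0.025 [ 0.5713  0.097  -0.2535] -879.0
0.035 [ 0.5704  0.0951 -0.2576] -575.0
```

Bed height of 25 mm is confirmed, and the wheel is centred under the tip at (0.545, 0.000), so I keep descending.

```bash
python3 -m inch '[0,0,0.01,0,0,0, 0,0,0.01,0,0,0]' | grep -E "pos|ft"
python3 -m inch '[0,0,0.01,0,0,0, 0,0,0.01,0,0,0]' | grep -E "pos|ft"
python3 -m inch '[0,0,0.01,0,0,0, 0,0,0.01,0,0,0]' | grep -E "pos|ft"
python3 -m inch '[0,0,0.01,0,0,0, 0,0,0.01,0,0,0]' | grep -E "pos|ft"
python3 - <<'E'
from h import *
a=camera("top"); b=camera("scene")
cv2.imwrite("pics/m5.png",np.hstack([cv2.resize(i[:,:,::-1],None,fx=5,fy=5,interpolation=cv2.INTER_CUBIC) for i in(a[185:265,320:400],b[160:240,230:310])]))
E
```

```text
position: [0.5462, -0.0, 0.0895]
ft_force: [-0.3, -0.3, -0.1]
position: [0.5462, -0.0, 0.0888]
ft_force: [0.6, 0.3, -0.9]
position: [0.5462, -0.0, 0.0879]
ft_force: [-0.0, -0.1, -0.3]
position: [0.5462, -0.0, 0.0871]
ft_force: [-0.3, 0.2, 0.6]
```

View pics/m5.png

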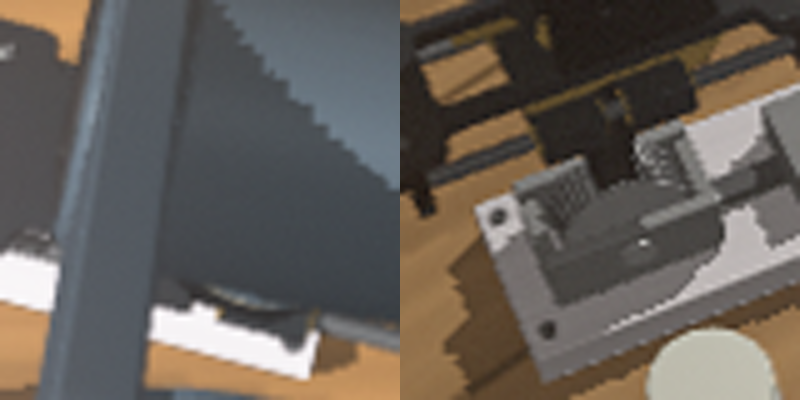

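The right half shows the finger ending on the rim's arc at crop (615,185), covering the full width of the band. That means the tip really stands at about crown height and hides the band, so the effective tip is higher than nominal. Contact should be near, so I continue in small steps.

```bash
python3 -m inch '[0,0,0.01,0,0,0, 0,0,0.01,0,0,0]' | grep -E "pos|ft"
python3 -m inch '[0,0,0.01,0,0,0, 0,0,0.01,0,0,0]' | grep -E "pos|ft"
python3 -m inch '[0,0,0.01,0,0,0, 0,0,0.01,0,0,0]' | grep -E "pos|ft"
python3 -m inch '[0,0,0.01,0,0,0, 0,0,0.01,0,0,0]' | grep -E "pos|ft"
```

```text
position: [0.5462, -0.0, 0.0863]
ft_force: [-0.4, -0.2, 0.8]
position: [0.5462, -0.0, 0.0855]
ft_force: [-0.6, -0.7, 0.1]
position: [0.5462, -0.0, 0.0847]
ft_force: [1.3, 0.6, 0.2]
position: [0.5462, 0.0, 0.0839]
ft_force: [0.8, -0.4, -0.4]
```

```bash
python3 -m inch '[0,0,0.01,0,0,0, 0,0,0.01,0,0,0]' | grep -E "pos|ft"
python3 -m inch '[0,0,0.01,0,0,0, 0,0,0.01,0,0,0]' | grep -E "pos|ft"
python3 -m inch '[0,0,0.01,0,0,0, 0,0,0.01,0,0,0]' | grep -E "pos|ft"
python3 - <<'E'
from h import *
b=camera("scene")
cv2.imwrite("pics/m6.png",cv2.resize(b[165:225,235:315,::-1],None,fx=9,fy=9,interpolation=cv2.INTER_CUBIC))
E
```

```text
position: [0.5463, -0.0, 0.0832]
ft_force: [-0.4, -0.2, 0.7]
position: [0.5463, -0.0001, 0.0831]
ft_force: [-0.8, 0.0, 4.8]
position: [0.5463, -0.0, 0.083]
ft_force: [-1.4, 0.8, 9.6]
```

View pics/m6.png

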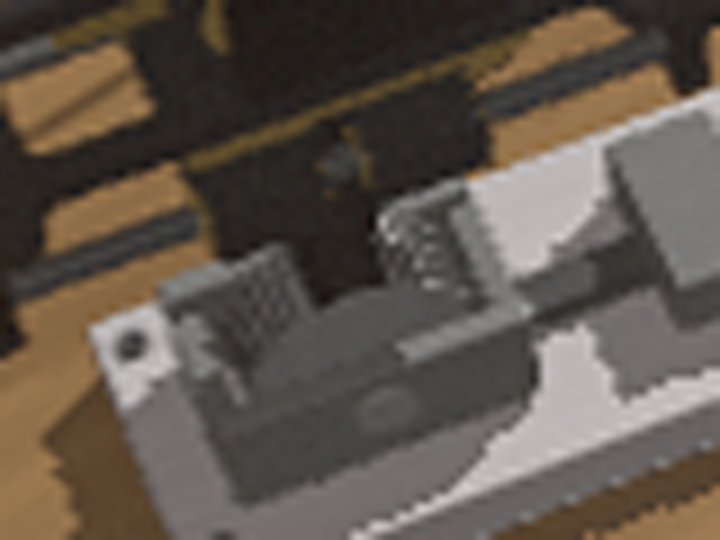

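The fingertip is on the crown at crop (340,300) and pressing with 9.6 N, with TCP z = 0.0831 at contact. First stroke: 12 mm forward.

```bash
python3 -m inch '[0,-0.03,0,0,0,0, 0,-0.06,0,0,0,0, 0,-0.09,0,0,0,0, 0,-0.12,0,0,0,0, 0,-0.15,0,0,0,0, 0,-0.15,0,0,0,0, 0,-0.15,0,0,0,0]'; python3 st.py
cat > jaw.py <<'E'
from fit import *
p=[.5713,.0969,-.2534]
def prof(n,g,xs,z,y): return np.mean([sample(g,n,J(p,np.c_[0*y+x,y,0*y+z])) for x in xs],0)
def jaw(n,img):   # steps along the jaw top (z=50) in x -18..18 : front edge of the grey
    g=img.astype(np.float32).mean(2); y=np.arange(-.03,.08,.0005)
    return y,prof(n,g,np.linspace(-.02,.02,9),.05,y),prof(n,g,np.linspace(-.02,.02,9),.05,y)
def match(n,a,b):  # shift of the jaw top between two pictures
    y,A,_=jaw(n,a); _,B,_=jaw(n,b)
    w=(y>-.024)&(y<.014)
    best=min((np.abs(A[w]-np.interp(y[w]+s,y,B)).mean(),s) for s in np.arange(-.002,.045,.00025))
    return best
if __name__=="__main__":
    a=cv2.imread("pics/scene1.png")[:,:,::-1]; b=camera("scene"); cv2.imwrite("pics/cur.png",b[:,:,::-1])
    print("jaw moved (err, m):",match("scene",a,b))
    for x in cut_out("scene","jaw")[:1]: c=np.argwhere(x["region"]).mean(0)[::-1]; q=onz("scene",[c],.04)[0]; print("cut_out jaw",x["conf"],(q[0]-p[0])*-np.sin(p[2])+(q[1]-p[1])*np.cos(p[2]))
E
python3 jaw.py
```

```text
time: 10.17
position: [0.5496, 0.0117, 0.082]
tool_rot: [0.992, -0.126, 0.0, -0.0]
ft_force: [-0.2, 0.5, 5.2]
grip_width: 0.0002
grip_force: 2.7
t 10.1667 tcp-rel-wheel in jig xyz mm [  0.3  12.1 -22. ] yaw x [ 9.92e-01 -1.26e-01  4.00e-04 -1.00e-04] F [-0.2  0.5  5.2] w 0.00019046207354087762
jaw moved (err, m): (np.float64(10.458852266010481), np.float64(0.0022500000000000003))
cut_out jaw 0.64 -0.009376630049297074
```

```bash
python3 -m inch '[0,0,-0.06,0,0,0, 0,0,-0.06,0,0,0, 0,0.3,-0.06,0,0,0, 0,0.3,-0.06,0,0,0, 0,0.3,-0.06,0,0,0, 0,0.3,0,0,0,0, 0,0.3,0,0,0,0, 0,0.3,0,0,0,0]' | grep -E "pos|ft"
python3 -m inch '[0,-0.04,0,0,0,0, 0,-0.08,0,0,0,0, 0,-0.12,0,0,0,0, 0,-0.16,0,0,0,0, 0,-0.2,0,0,0,0, 0,-0.24,0,0,0,0, 0,-0.28,0,0,0,0, 0,-0.3,0,0,0,0, 0,-0.3,0,0,0,0, 0,-0.3,0,0,0,0]' | grep -E "time|pos|ft"
python3 jaw.py
```

```text
position: [0.5439, -0.0118, 0.082]
ft_force: [-0.4, -2.6, 5.1]
time: 11.77
position: [0.5501, 0.0122, 0.0819]
ft_force: [1.4, 1.8, 4.7]
jaw moved (err, m): (np.float64(10.601209088375697), np.float64(0.00875))
cut_out jaw 0.56 -0.00490378415950217
```

```bash
python3 -m inch '[0,0,-0.06,0,0,0, 0,0,-0.06,0,0,0, 0,0.3,-0.06,0,0,0, 0,0.3,-0.06,0,0,0, 0,0.3,-0.06,0,0,0, 0,0.3,0,0,0,0, 0,0.3,0,0,0,0, 0,0.3,0,0,0,0]' | grep -E "pos|ft"
python3 -m inch '[0,-0.04,0,0,0,0, 0,-0.08,0,0,0,0, 0,-0.12,0,0,0,0, 0,-0.16,0,0,0,0, 0,-0.2,0,0,0,0, 0,-0.24,0,0,0,0, 0,-0.28,0,0,0,0, 0,-0.3,0,0,0,0, 0,-0.3,0,0,0,0, 0,-0.3,0,0,0,0]' | grep -E "time|pos|ft"
python3 jaw.py
python3 -m inch '[0,0,-0.06,0,0,0, 0,0,-0.06,0,0,0, 0,0.3,-0.06,0,0,0, 0,0.3,-0.06,0,0,0, 0,0.3,-0.06,0,0,0, 0,0.3,0,0,0,0, 0,0.3,0,0,0,0, 0,0.3,0,0,0,0]' | grep -E "pos|ft"
python3 -m inch '[0,-0.04,0,0,0,0, 0,-0.08,0,0,0,0, 0,-0.12,0,0,0,0, 0,-0.16,0,0,0,0, 0,-0.2,0,0,0,0, 0,-0.24,0,0,0,0, 0,-0.28,0,0,0,0, 0,-0.3,0,0,0,0, 0,-0.3,0,0,0,0, 0,-0.3,0,0,0,0]' | grep -E "time|pos|ft"
python3 jaw.py
python3 - <<'E'
from jaw import *
n="scene"
for f in("scene1","cur"):
    g=cv2.imread(f"pics/{f}.png").astype(np.float32).mean(2); y=np.arange(-.03,.05,.001)
    print(f,"jaw top profile from y=-30mm, 1mm:",prof(n,g,np.linspace(-.02,.02,9),.05,y).round().astype(int))
E
```

```text
position: [0.5434, -0.0119, 0.0819]
ft_force: [-1.2, -2.5, 4.7]
time: 13.37
position: [0.5497, 0.0123, 0.0819]
ft_force: [0.2, 1.1, 4.9]
jaw moved (err, m): (np.float64(10.794853260642599), np.float64(0.015250000000000001))
cut_out jaw 0.62 0.002179460037390687
position: [0.5437, -0.0118, 0.082]
ft_force: [-1.1, -1.7, 4.9]
time: 14.97
position: [0.5499, 0.0123, 0.0819]
ft_force: [0.4, 2.4, 4.5]
jaw moved (err, m): (np.float64(10.310286823071925), np.float64(0.02275))
cut_out jaw 0.7 0.007177138594291348
scene1 jaw top profile from y=-30mm, 1mm: [106 103 102 101  98  94  87  79  70  66  75  91 104 109 110 111 111 111
 111 111 111 111 111 111 111 111 111 111 111 112 112 112 111 111 111 111
 111 112 117 127 138 146 150 152 153 154 153 151 151 150 150 151 152 153
 153 154 154 149 134 112  93  79  82 100 124 142 152 154 153 153 152 152
 154 153 153 153 153 154 155 155]
cur jaw top profile from y=-30mm, 1mm: [139 139 139 139 138 138 137 138 139 138 136 135 135 133 130 127 123 120
 118 116 116 116 116 115 114 115 113 110 104  95  86  78  73  80  96 111
 119 122 123 123 122 122 122 122 122 123 123 123 123 123 123 123 123 123
 124 124 124 124 124 124 124 122 120 124 139 155 164 167 167 167 166 166
 168 167 167 166 166 168 169 169]
```

By strokes and picture the jaw has moved about 22.8 mm, leaving about 5.5 mm. That is a stroke of roughly 20 mm, so I'll do 0.25 (20 mm), then lift clear and look.

```bash
python3 -m inch '[0,0,-0.06,0,0,0, 0,0,-0.06,0,0,0, 0,0.3,-0.06,0,0,0, 0,0.3,-0.06,0,0,0, 0,0.3,-0.06,0,0,0, 0,0.3,0,0,0,0, 0,0.3,0,0,0,0, 0,0.3,0,0,0,0]' | grep -E "pos|ft"
python3 -m inch '[0,-0.04,0,0,0,0, 0,-0.08,0,0,0,0, 0,-0.12,0,0,0,0, 0,-0.16,0,0,0,0, 0,-0.2,0,0,0,0, 0,-0.24,0,0,0,0, 0,-0.25,0,0,0,0, 0,-0.25,0,0,0,0, 0,-0.25,0,0,0,0, 0,-0.25,0,0,0,0]' | grep -E "time|pos|ft"
python3 jaw.py
python3 -m inch '[0,0,-0.5,0,0,0, 0,0,-1,0,0,0, 0,0,-1,0,0,0, 0,0,-1,0,0,0]' | grep pos
python3 -m inch '[0,1,-0.5,0,0,0, 0,1,-0.5,0,0,0, 0,1,-0.5,0,0,0]' | grep pos
python3 -m inch '[0,1,0,0,0,0, 0,1,0,0,0,0]' | grep pos
python3 -m inch '[0,1,0,0,0,0, 0,1,0,0,0,0]' | grep pos
python3 -m inch '[0,1,0,0,0,0, 0,1,0,0,0,0, 0,1,0,0,0,0, 0,1,0,0,0,0]' | grep -E "time|pos"
python3 - <<'E'
from jaw import *
im={n:camera(n)[:,:,::-1] for n in("top","scene")}
for n,a in im.items(): cv2.imwrite(f"pics/{n}9.png",a); print(n,match(n,cv2.imread(f"pics/{n}1.png"),a))
y=np.arange(-.01,.06,.001)
for n,a in im.items():
  for f,i in(("old",cv2.imread(f"pics/{n}1.png")),("new",a)): print(n,f,prof(n,i.astype(np.float32).mean(2),np.linspace(-.02,.02,9),.05,np.arange(-.035,.06,.001)).round().astype(int))
cv2.imwrite("pics/fin.png",np.hstack([cv2.resize(i,None,fx=6,fy=6,interpolation=cv2.INTER_CUBIC) for i in(im["top"][180:250,265:330],im["scene"][155:225,290:355])]))
E
```

```text
position: [0.5436, -0.0118, 0.0819]
ft_force: [-1.6, -2.4, 5.8]
time: 16.57
position: [0.5489, 0.0086, 0.0826]
ft_force: [-1.3, 1.6, 10.2]
jaw moved (err, m): (np.float64(10.592943542882017), np.float64(0.027750000000000004))
cut_out jaw 0.77 0.013928756100335806
position: [0.55, 0.0081, 0.1636]
position: [0.5284, -0.0736, 0.2027]
position: [0.5075, -0.1468, 0.2006]
position: [0.487, -0.2252, 0.2]
time: 17.92
position: [0.4672, -0.3031, 0.1998]
top (np.float64(1.2235407076383789), np.float64(0.028749999999999998))
scene (np.float64(2.1032746967516487), np.float64(0.028499999999999998))
top old [136 132 129 127 126 124 124 124 123 122 121 121 121 119 111 105 113 128
 137 142 143 143 144 144 144 144 144 144 144 144 144 144 144 144 144 144
 144 144 144 144 144 144 145 148 158 172 188 197 200 202 202 202 202 202
 201 200 201 202 203 203 203 204 203 201 202 203 202 197 178 149 124 108
 112 138 171 192 200 203 203 203 203 203 203 203 203 204 204 204 203 204
 203 203 203 203 203]
top new [186 187 187 187 188 187 186 186 186 186 186 187 187 187 187 187 186 186
 186 187 185 180 171 159 149 14
[... 376 characters left out ...]
11 111 111 111 111 111 111 111 111 111 111 111 111 111 112 112
 112 111 111 111 111 111 112 117 127 138 146 150 152 153 154 153 151 151
 150 150 151 152 153 153 154 154 149 134 112  93  79  82 100 124 142 152
 154 153 153 152 152 154 153 153 153 153 154 155 155 153 152 151 150 151
 154 154 154 154 154]
scene new [130 130 130 130 130 129 129 129 129 129 128 127 128 130 131 131 130 131
 130 127 125 124 123 122 120 117 114 111 109 108 108 108 109 109 109 109
 106 104  98  91  84  76  71  70  78  93 106 111 112 112 112 112 113 113
 113 113 113 114 114 114 113 113 113 113 114 114 114 114 114 113 113 115
 122 133 143 150 154 156 156 155 155 155 156 157 157 155 154 154 152 153
 155 156 156 156 156]
```

View pics/fin.png

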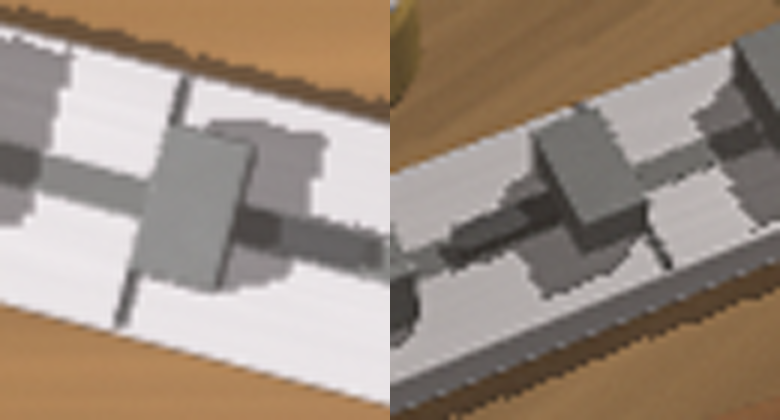

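The picture shows the jaw's inner face over the line in both views: top (165,125)–(135,270), scene (585,105)–(645,210). The jaw moved 28.6 mm, about 0.3 mm from the target. The hand is clear.

```bash
python3 -c "from rig import *; print(hand_in())"
```

```text
the job is handed in; nothing more can be done
None
```

The job is handed in: I rolled the jaw closed by the wheel until its inner face stood about 0.3 mm from the gauge line's centre, as measured in both camera views, and the hand is clear; hand-in returned no verdict.

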